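Lock the knife chest and hand in its key

ROBOT

A 6-joint arm with a two-finger parallel gripper is mounted at the origin on the work surface. World frame = base frame: x ahead of the robot, y to its left, z up, the work surface at z = 0. Lengths are in m, angles in degrees, forces in N, time in s.
With the tool pointing down it reaches from about 0.25 to 0.725 m from the base axis. Payload 9.7 kg.
Tool frame: the origin (TCP) lies midway between the tips of the shut fingers; the grasp point (between the pads) lies bot.hold_point_z behind it (bot.hold_point_z is the distance from the TCP to the grasp point, in m); z points along the fingers, y is the line along which they close (so a half turn about z gives the same grasp; the last joint's range is limited). The gripper opens to 85 mm and grips with 20 to 120 N. Pads are 22 mm wide; open, the fingers measure 114 mm over their backs; the gripper's body (76 mm by 85 mm) begins 54 mm behind the grasp point. The pads swing forward as they close: fully open they stand 13 mm farther back than shut.
Start: joints at [64.916, 4.979, 10.078, 95.1, 0, 90], TCP at [0.233, 0.498, 0.191] pointing down, gripper open.
Joint ranges: [-179.16, 179.16], [-48.56, 103.87], [-65.8, 70.77], [-126.05, 130.52], [-82.76, 87.17], [-180, 180]. Speed limits (degrees/s): [127.2, 127.2, 147.25, 180, 180, 180].

INTERFACE

Orientations are given as [roll, pitch, yaw] about the fixed x, y, z axes, in that order (R = Rz(yaw) Ry(pitch) Rx(roll)).
In Python, from workcell import bot, camera, camera_model, ticket gives the robot as it stands.
- The arm moves only by the tool send_rows, never from a script. Its argument "targets" is text: rows parted by semicolons, each of 5 numbers parted by spaces: the shift along the tool's x, y, z in mm, then the turn about the tool's z in degrees, then the closure in counts, from 0 (fully open) to 255 (shut). A call has 1 to 20 rows; each row is the pose to reach, as a shift and turn from the pose commanded when the call began, along the tool's axes at that moment; what a row does not reach only later rows make up. A row lasts 1/8 s, in which the tool goes at most 62.5 mm and 10.7 degrees, less where a joint would pass 70% of its speed; a pose out of reach is approached as far as the arm can. A call with a gripper value outside its range is refused whole. The fingers move at their own pace and stop on an object; "newtons" is the grip in N (left out, the last holds). Time passes only in rows, so rows that repeat a pose let the fingers close. It gives the time, the measured TCP pose, the force, the opening and the grip force at its end, in the units of the state.
- bot.get_obs(): the state, without advancing time (a new reading comes with each control period).
- camera(name): name is "side" or "top"; returns the picture (384x512x3 uint8, blue, green, red); there is no depth.
- camera_model(name): a dict with "K" (3x3 intrinsics, pixels), "pose" (4x4, takes a point from camera to world coordinates). Camera axes: x right, y down, z forward; pixel columns grow to the right and rows downward; lengths in m; the calibration is good to about 2 mm. A picture is of the moment at which its call begins. camera_model takes no time and is no camera call.
- ticket.job_done(): hands the job in; it is judged then, once.
The state is a dict: "time": time; "q": joint angles; "qd": joint speeds; "joint_efforts": joint torques, N m; "ee_pos": TCP position; "tcp_rot": TCP orientation; "wrist_force": force on the tool from outside, world axes, zero at the start; "torque": the same for the moment, N m; "opening": finger opening in m; "grasp_force": force on a finger pad.
Only numpy, scipy, OpenCV 4.12 (cv2) and the standard library are available. Lean on these libraries where they do the work, as an engineer would, in place of code of your own. Each camera call takes 0.05 s, during which the arm holds its last target. There are 200 camera calls.

TASK

Class is over: lock the knife chest with the key that was left in its lock. Press the lid down on its springy seal and turn the key clockwise to its stop, so that the bolt is fully shot into the keeper; then turn it back, feel for the one position where it comes out, draw it out without forcing it and leave it lying in the dark key tray. Leave the other things on the bench as they are.

Things in the scene. Friction and masses are not known exactly. Their poses are not given: they have to be found in the camera images.
- chest: Wooden knife chest, fixed, 280 wide (y), 240 deep (x), about 123 high to the top of its lid. Origin on the table straight below the keyhole; x points to the chest's back, where the lid is hinged. Its front face is 33 mm before the origin (towards -x).
- keeper_bridge (a point): Middle of the underside of the steel keeper's bridge, on the chest's front: 40.5 mm before the chest's origin, 131 mm up. The bridge is 12 deep (x), 34 wide (y), 8.5 high; the bolt must go under it. If the lid is not held down, the bolt strikes the bridge's edge and the key jams about 45 to 50 degrees clockwise of its zero: turn back, press harder, try again.
- keyhole (a point): Grey rim lock on the lid near its front edge, case 58 x 58, 34 high. Point: centre of the keyhole in its round brass cover, at the case's top, 154 to 159 mm above the table; axes as the lid's. The hole, 12.6 mm across, has two opposite notches 5.6 mm wide, the only way out for the key's 4 mm thick bits (about 6 degrees to spare either way); elsewhere the cover catches them 1 mm up.
- key: Blue key, loose, about 60 g, upright in the lock at the start, its x turned 0.1 rad anticlockwise of the chest's +x. Origin on its axis at the underside of its bow, 10 mm above the lock's top. z up the key, x along the bow's width. Bow 30 (x) by 10 (y) by 30 mm (z, 0 to 30), to be gripped across the 10 mm; a white stripe runs down its middle.
- key_tip (a point): Lower, rounded end of the key's 11 mm steel shank, 30 mm below the key's origin; two bits stand out 6.5 mm along x and -x, 18 to 25 mm below the origin. In the lock the tip stands on a solid floor 20 mm below the lock's top, so pressing the key down presses the lid down. In the pull-out position the key draws straight up and is clear after 20 mm.
- cover: The lock's round brass cover plate, 30 mm across, at the case's top. Origin at the centre of the keyhole; its axes are the lid's and do not tell where the notches lie. A tug of 10 N is enough to feel whether it holds the key; more than 45 N between key and cover is forcing.
- plug: The lock's cylinder, turned by the key's bits, hidden; z up the axis. Key angles (its x), clockwise from the chest's +x: start -6 degrees; it pushes the bolt from about 34, has it fully shot at 68, hard stop at about 75; turned back, the bolt stays (but is drawn back if the key goes past -5). Pull-out: one place between 14 and 54, different each time: feel for it. Turns with about 0.1 N m.
- bolt_nose (a point): Front end of the steel bolt (16 wide, 9 high), at mid height, 7.5 mm above the lid's top. In the chest's frame its x is -31 to -33 mm at the start (drawn back) and about -39.5 mm when fully shot.
- lid: The chest's lid with the lock on it, 280 x 240 x 12 mm, hinged along its back edge (origin there, on its underside); it opens upward. It rests on a springy rubber seal and stands proud by 2 to 7 mm at the lock, different each time; press it right down to its hard stop for the bolt to pass. At the lock this takes 5 to 12 N; let go before it is bolted, it springs up again.
- tray: Dark wooden key tray, fixed, 150 x 150 mm, 22 high, walls and floor 6 mm thick, open above; it stands to the left or right of the chest. Origin at the centre of its underside.
- figure: Little turned wooden figure, 72 mm tall, 38 mm foot, standing on the lid behind the lock; leave it there.
- stone: Grey honing stone in its wooden box, 80 x 190 mm, 34 high, on the side of the chest away from the tray; leave it.
- gouge: Carving gouge with dark handle, 220 mm long, lying before the chest; leave it.
- mallet: Wooden carver's mallet, 240 mm long, 68 mm thick, lying left of the chest; leave it.
- craft_box: Plywood box with lid, 106 x 146 mm, 68 high, beside the chest; leave it.
- glue: White glue bottle, 150 mm tall, beside the chest; leave it.
Things that resemble listed ones, but are neither listed nor needed, are in the scene too. There is more than one size of the tray; the one meant has the size given above.

How it is judged:
By the outcome, as a careful person would: the job done as asked, in the order asked, and still so for the second after the job is handed in, with the robot touching nothing.
It also fails if it takes over 64 s, if anything falls off the work surface, if the arm or the gripper's body presses on something with over 40 N, if the wrist force passes 120 N, or if a joint passes its speed limit or range.

## Working session

There is one attempt and no reset: what is moved stays moved. The work goes in short steps, Python scripts to look and compute and a tool call to move; the robot and the scene stay as the last step left them, time stands still between calls to the robot, and variables do not carry over. Pictures are saved under pics/ and viewed, at most 10 in all, crops included, and the job is handed in when it is done.

Besides the shell and the picture viewer there is one more tool, called after ">>>" as name(argument=value, ...) on one line, values as JSON. send_rows: Moves the arm, as the interface text tells. Its arguments: {"type":"object","properties":{"targets":{"type":"string"},"newtons":{"type":"number"}},"required":["targets"]}

```bash
mkdir -p pics; python3 - <<'E'
from workcell import bot,camera,camera_model
import cv2,numpy as np
for n in("side","top"):
    im=camera(n);cv2.imwrite(f"pics/{n}0.png",im)
    m=camera_model(n);print(n,np.round(m["K"],1).tolist(),np.round(m["pose"],4).tolist())
print(bot.get_obs(),bot.hold_point_z)
E
```

```text
side [[414.0, 0.0, 261.9], [0.0, 414.0, 190.3], [0.0, 0.0, 1.0]] [[0.9544, -0.1528, 0.2566, 0.3073], [-0.2979, -0.5468, 0.7825, -0.8528], [0.0207, -0.8232, -0.5673, 0.7564], [0.0, 0.0, 0.0, 1.0]]
top [[363.1, 0.0, 255.2], [0.0, 363.1, 189.8], [0.0, 0.0, 1.0]] [[0.0289, -0.9869, 0.159, 0.4051], [-0.9996, -0.0287, 0.0038, 0.0587], [0.0008, -0.1591, -0.9873, 1.2079], [0.0, 0.0, 0.0, 1.0]]
{'time': 0.1, 'q': array([ 6.49158477e+01,  5.00761901e+00,  1.00375382e+01,  9.50989043e+01,
       -3.49006632e-05,  9.00010980e+01]), 'qd': array([ 0.02591259, -0.0671062 ,  0.14803309,  0.01762155,  0.01246905,
        0.00739762]), 'joint_efforts': array([-5.11005455e-04, -5.21560514e+01,  4.65653622e+01,  1.60796440e-02,
        3.65174216e-06, -8.05926504e-06]), 'ee_pos': array([0.23306271, 0.4978936 , 0.19084411]), 'tcp_rot': array([-1.79931015e+02,  3.62226613e-05,  1.54914750e+02]), 'wrist_force': array([ 0.57565659, -0.00706324, -0.15511923]), 'torque': array([-0.0188453 , -0.06682045,  0.03652446]), 'grasp_force': 0.0, 'opening': 0.08526555814648043} 0.0187
```

View pics/side0.png

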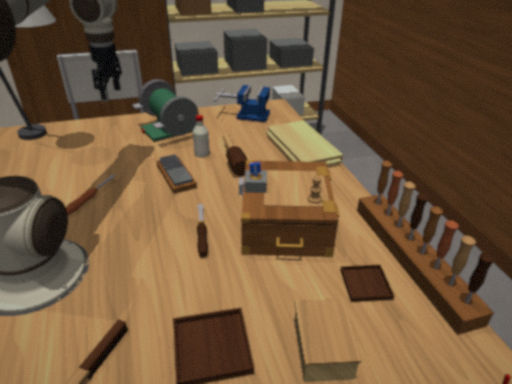

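View pics/top0.png

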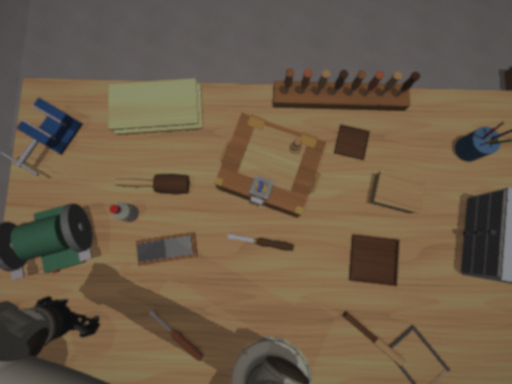

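```bash
cat > h.py <<'E'
import numpy as np
from workcell import camera_model
def at(n,uv,z):
    m=camera_model(n);K=np.array(m["K"]);T=np.array(m["pose"])
    d=T[:3,:3]@np.linalg.inv(K)@np.array([*uv,1.]);return T[:3,3]+d*(z-T[2,3])/d[2]
def px(n,p):
    m=camera_model(n);K=np.array(m["K"]);T=np.array(m["pose"])
    c=K@(T[:3,:3].T@(np.array(p)-T[:3,3]));return c[:2]/c[2]
E
python3 - <<'E'
from h import *
import cv2
a=cv2.imread("pics/side0.png")[155:265,232:342];b=cv2.imread("pics/top0.png")[110:220,212:332]
f=lambda c,s:cv2.resize(c,None,fx=s,fy=s,interpolation=cv2.INTER_CUBIC)
A=f(a,5)[:,:400*1];
A=cv2.resize(a[:, :75],(375,550),interpolation=cv2.INTER_CUBIC); B=cv2.resize(b[55:110,30:72],(420,550),interpolation=cv2.INTER_CUBIC)
cv2.imwrite("pics/c1.png",np.hstack([A,B]))
# big tray & small tray quads
t=cv2.imread("pics/top0.png")
g=cv2.cvtColor(t,cv2.COLOR_BGR2GRAY)
for (u,v) in((374,259),(352,141)):
    r=g[v-35:v+35,u-35:u+35];_,mk=cv2.threshold(r,0,255,cv2.THRESH_BINARY_INV+cv2.THRESH_OTSU)
    c=max(cv2.findContours(mk,0,2)[0],key=cv2.contourArea)
    (cx,cy),wh,an=cv2.minAreaRect(c);box=cv2.boxPoints(((cx,cy),wh,an))+[u-35,v-35]
    P=np.array([at("top",q,.018) for q in box]);print(P.mean(0).round(3),np.linalg.norm(np.diff(P,axis=0),axis=1).round(3),P.round(3).tolist())
E
```

```text
[ 0.381 -0.325  0.018] [0.15  0.163 0.15 ] [[0.313, -0.236, 0.018], [0.461, -0.254, 0.018], [0.448, -0.416, 0.018], [0.3, -0.394, 0.018]]
[ 0.771 -0.258  0.018] [0.107 0.106 0.106] [[0.73, -0.195, 0.018], [0.834, -0.219, 0.018], [0.812, -0.322, 0.018], [0.709, -0.298, 0.018]]
```

View pics/c1.png

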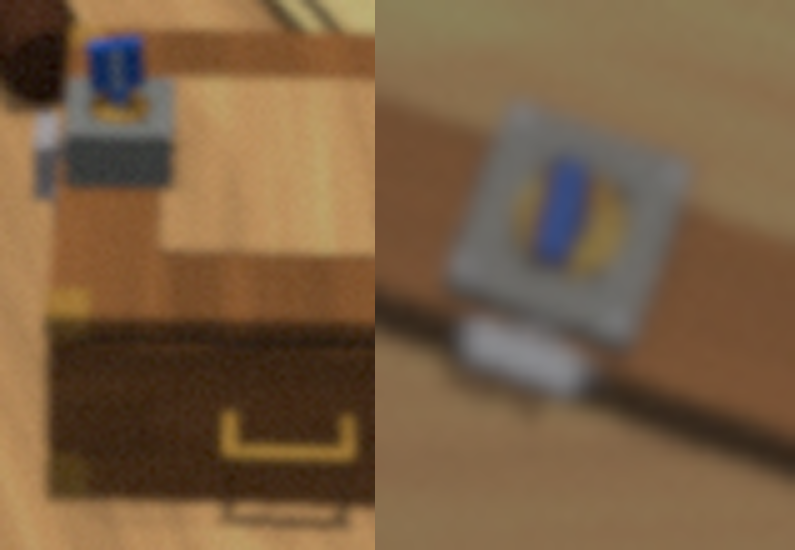

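```bash
python3 - <<'E'
from h import *
import cv2
C=lambda x,y:(x/10+242-37.5-.45,y/10+165-.45)
cs=[(515,105),(690,165),(625,345),(450,280)]
P=np.array([at("top",C(*c),.157) for c in cs]);print("case",P.mean(0).round(4))
d=[P[0]-P[3],P[1]-P[2],P[0]-P[1],P[3]-P[2]]
print([round(np.degrees(np.arctan2(v[1],v[0]))-(90 if i>1 else 0),1) for i,v in enumerate(d)],[np.linalg.norm(v).round(4) for v in d])
corn=[(217,188),(300,213.5),(325,148),(245,115)]
t=cv2.imread("pics/top0.png");h=cv2.cvtColor(t,cv2.COLOR_BGR2HSV)
def blue(n):
    i=cv2.imread(f"pics/{n}0.png").astype(int);m=(i[...,0]-i[...,2]>45)
    y0,y1,x0,x1=(155,190,245,275) if n=="side" else (172,200,245,280)
    ys,xs=np.nonzero(m[y0:y1,x0:x1]);return xs+x0,ys+y0
xs,ys=blue("top");uv=(xs.mean(),ys.mean());print("top",uv,len(xs),xs.min(),xs.max(),ys.min(),ys.max())
for z in(.180,.196):print(at("top",uv,z).round(4))
print("pca",[at("top",(u,v),.196)[:2].round(3) for u,v in ((259.4,190.5),(261.5,180.5))])
xs,ys=blue("side");print("side",xs.mean(),ys.mean(),len(xs),xs.min(),xs.max(),ys.min(),ys.max())
for z in (.176,.181,.186):print(z,at("side",(xs.mean(),ys.mean()),z).round(4))
# front lid edge from lines
E
python3 - <<'E'
import sys;sys.path.insert(0,'.')
from h import *
# lid outline rough
for c in [(217,188),(300,213.5),(325,148),(245,115)]: print(at("top",c,.124).round(3))
E
```

```text
case [0.5834 0.0457 0.157 ]
[np.float64(-18.4), np.float64(-18.3), np.float64(-17.6), np.float64(-18.9)] [np.float64(0.0556), np.float64(0.0569), np.float64(0.0546), np.float64(0.0546)]
top (np.float64(260.1764705882353), np.float64(185.58823529411765)) 17 259 261 182 189
[0.5832 0.0486 0.18  ]
[0.5805 0.0488 0.196 ]
pca [array([0.566, 0.051]), array([0.595, 0.045])]
side 254.43548387096774 166.6290322580645 62 250 259 163 173
0.176 [0.5837 0.0604 0.176 ]
0.181 [0.5813 0.0526 0.181 ]
0.186 [0.579  0.0447 0.186 ]
[0.582 0.178 0.124]
[ 0.512 -0.073  0.124]
[ 0.716 -0.148  0.124]
[0.816 0.101 0.124]
```

```bash
cat >> h.py <<'E'
def shift(cur,yaw,tgt,tyaw):
    "tool-frame shift in mm and turn"
    c,s=np.cos(np.radians(yaw)),np.sin(np.radians(yaw));d=(np.array(tgt)-cur)*1000
    return np.round([c*d[0]+s*d[1],s*d[0]-c*d[1],-d[2],-((tyaw-yaw+180)%360-180)],1)
E
python3 -c "
from h import *
print(shift([.2331,.498,.191],154.916,[.5822,.047,.26],167.7))"
```

```text
[-507.4 -260.5  -69.   -12.8]
```

>>> send_rows(targets="0 0 -50 0 130; -50 -26 -100 0 130; -101 -52 -109 -2 130; -152 -78 -109 -3 130; -203 -104 -109 -5 130; -254 -130 -109 -6 130; -304 -156 -109 -8 130; -355 -182 -109 -9 130; -406 -208 -109 -10 130; -457 -234 -90 -11 130; -507.4 -260.5 -69 -12.8 130; -507.4 -260.5 -69 -12.8 130; -507.4 -260.5 -69 -12.8 130; -507.4 -260.5 -69 -12.8 130; -507.4 -260.5 -69 -12.8 130; -507.4 -260.5 -69 -12.8 130; -507.4 -260.5 -69 -12.8 130")

```text
time: 2.22
ee_pos: [0.5822, 0.0474, 0.2607]
tcp_rot: [180.0, 0.0, 167.7]
wrist_force: [-1.2, -0.2, -0.3]
opening: 0.0417
grasp_force: 0.0
```

```bash
python3 - <<'E'
from h import *
from workcell import camera
import cv2
i=camera("side");cv2.imwrite("pics/side1.png",i)
print(px("side",[.5822,.0474,.2607]),px("side",[.5822,.0474,.199]),px("side",[.5822,.0474,.169]))
cv2.imwrite("pics/c2.png",cv2.resize(i[90:210,195:315],None,fx=5,fy=5,interpolation=cv2.INTER_CUBIC))
E
```

```text
[255.65533533 140.86501276] [255.37268687 161.72355824] [255.24170832 171.38935291]
```

View pics/c2.png

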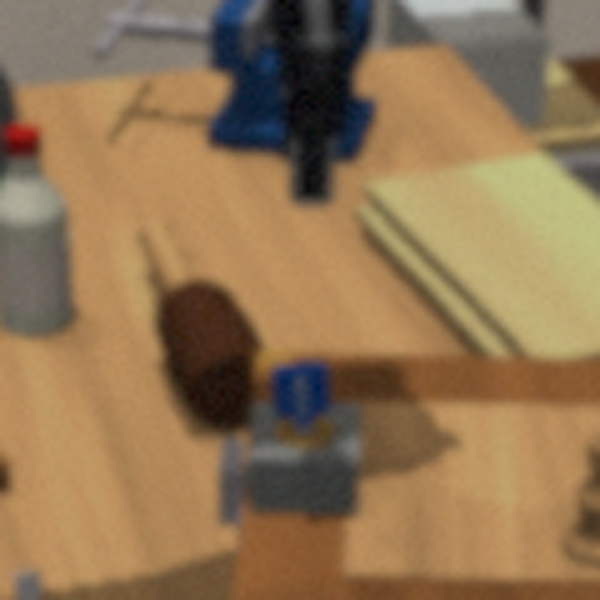

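>>> send_rows(targets="0 0 40 0 130; 0 0 70 0 130; 0 0 90 0 130; 0 0 92 0 130; 0 0 92 0 130; 0 0 92 0 200; 0 0 92 0 200; 0 0 92 0 225; 0 0 92 0 225;0 0 92 0 225;0 0 92 0 255;0 0 92 0 255;0 0 92 0 255", newtons=20)

```text
time: 3.9
ee_pos: [0.5823, 0.0471, 0.1685]
tcp_rot: [-180.0, -0.0, 167.7]
wrist_force: [-0.1, -0.4, -0.4]
opening: -0.0002
grasp_force: 0.0
```

```bash
python3 - <<'E'
from h import *
from workcell import camera,bot
import cv2
i=camera("side");j=camera("top")
cv2.imwrite("pics/side2.png",i);cv2.imwrite("pics/top2.png",j)
print(px("side",[.5823,.0471,.1685]),px("top",[.5823,.0471,.1685]))
cv2.imwrite("pics/c3.png",np.hstack([cv2.resize(i[130:200,220:290],None,fx=5.7,fy=8,interpolation=cv2.INTER_CUBIC),cv2.resize(j[150:220,225:295],None,fx=5.7,fy=8,interpolation=cv2.INTER_CUBIC)]))
E
```

```text
[255.30733276 171.59995817] [260.62959534 186.59300621]
```

View pics/c3.png

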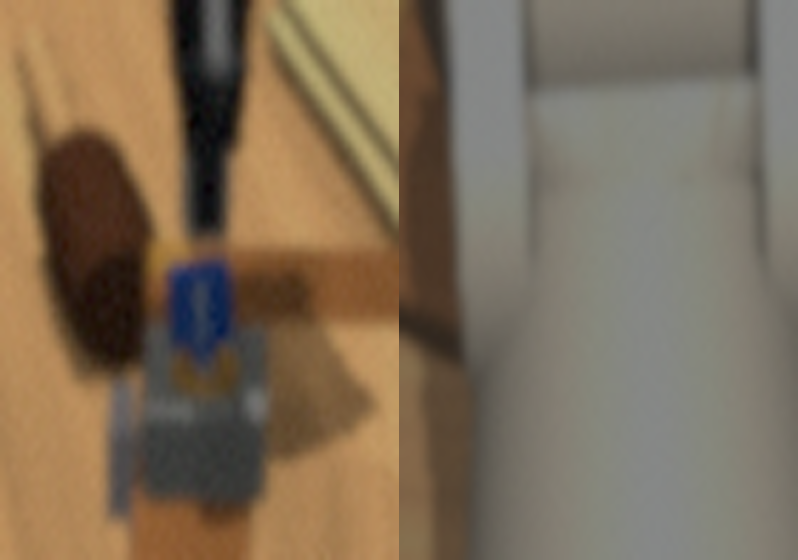

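```bash
python3 - <<'E'
from h import *
import cv2
from workcell import bot
p=[.2331,.498,.191]
print(px("side",p),px("top",p),px("side",[.2331,.498,.204]),px("top",[.2331,.498,.204]))
for n,(u,v) in(("side",(105,80)),("top",(85,318))):
    i=cv2.imread(f"pics/{n}0.png")[v-30:v+30,u-30:u+30]
    q=px(n,p)-[u-30,v-30]
    i=cv2.resize(i,(400,400),interpolation=cv2.INTER_CUBIC);cv2.circle(i,tuple(int(t) for t in (q+.5)*400/60),4,(0,255,0),1)
    globals()[n]=i
cv2.imwrite("pics/c4.png",np.hstack([side,top]))
E
```

```text
[114.19730387 110.54971116] [ 90.04773589 308.11388268] [113.47334829 106.8356346 ] [ 87.85672754 308.90947743]
```

View pics/c4.png

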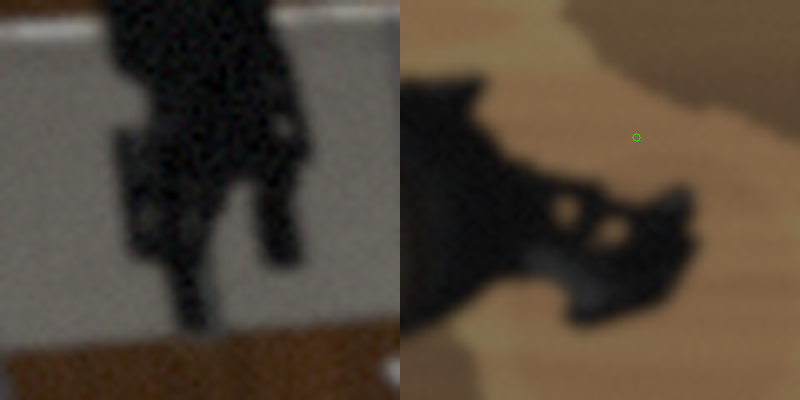

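```bash
python3 - <<'E'
from h import *
from scipy.optimize import least_squares
def tri(a,b):
    r=least_squares(lambda p:np.r_[px("side",p)-a,px("top",p)-b],[.3,.4,.2]);return r.x.round(4),r.fun.round(1)
S=lambda x,y:np.array([75+x*.15-.5,50+y*.15-.5]);T=lambda x,y:np.array([55+(x-400)*.15-.5,288+y*.15-.5])
print(tri(S(235,297),T(640,255)))
for s in((190,330),(280,265)):
  for t in((680,195),(585,318)): print(s,t,tri(S(*s),T(*t)))
print(tri(np.array([255.2,168.4]),np.array([260.2,185.8])))
print(camera_model("side")["pose"][0],camera_model("top")["pose"][0])
from workcell import bot;print(bot.get_obs()["q"])
E
```

```text
(array([0.2145, 0.4619, 0.2637]), array([-5.9, -0.1,  0.2, -4.7]))
(190, 330) (680, 195) (array([0.2173, 0.4538, 0.2499]), array([ 2.7,  0. , -0.1,  2.2]))
(190, 330) (585, 318) (array([0.1874, 0.4914, 0.2389]), array([-6.6, -0.2,  0.1, -5.3]))
(280, 265) (680, 195) (array([0.2393, 0.4403, 0.2846]), array([-5.4, -0. ,  0.2, -4.3]))
(280, 265) (585, 318) (array([0.2104, 0.4762, 0.275 ]), array([-14.7,  -0.3,   0.4, -11.6]))
(array([0.5826, 0.0486, 0.1777]), array([ 0.1, -0. , -0. ,  0.1]))
[ 0.95437296 -0.15282044  0.25655053  0.30726628] [ 0.02890163 -0.98685262  0.15901762  0.40507673]
[4.62269337e+00 9.30630585e+00 1.22862643e+01 9.29807466e+01
 1.74557285e-03 1.69075421e+01]
```

```bash
python3 - <<'E'
from h import *
import cv2
out=[]
for n,(u,v) in(("side",(105,70)),("top",(75,318))):
    i=cv2.imread(f"pics/{n}0.png")[v-50:v+50,u-50:u+50];s=4
    i=cv2.convertScaleAbs(cv2.resize(i,None,fx=s,fy=s,interpolation=cv2.INTER_CUBIC),alpha=1.8,beta=20)
    P=lambda p:tuple(int(t) for t in (px(n,p)-[u-50,v-50]+.5)*s)
    b=np.array([.2331,.498,0]);y=np.array([.424,.906,0])
    for z in(.2,.25,.3,.35,.4): cv2.circle(i,P(b+[0,0,z]),3,(0,255,0),1)
    for z,c in((.204,(0,0,255)),(.24,(255,0,0))):
        for k in(-.047,.047): cv2.circle(i,P(b+k*y+[0,0,z]),4,c,1)
    out.append(i)
cv2.imwrite("pics/c5.png",np.hstack(out))
E
```

```text
(no output)
```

View pics/c5.png

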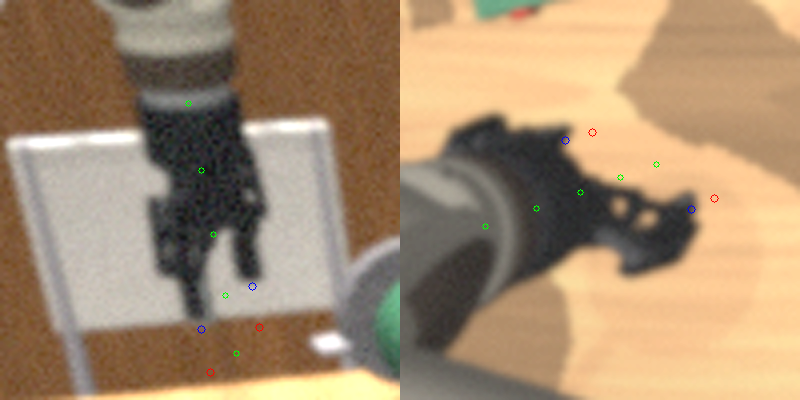

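>>> send_rows(targets="0 0 0 0 130; 0 0 0 0 130; 0 0 0 0 130; 0 0 0 0 130; 0 0 8 0 130; 0 0 16 0 130; 0 0 24 0 130; 0 0 24 0 130")

```text
time: 5.0
ee_pos: [0.5818, 0.047, 0.1435]
tcp_rot: [-180.0, -0.1, 167.7]
wrist_force: [-0.5, 0.5, -0.7]
opening: 0.0418
grasp_force: 0.0
```

```bash
python3 - <<'E'
from workcell import camera,bot
import cv2
i=camera("side");cv2.imwrite("pics/side3.png",i);print(bot.get_obs()["wrist_force"])
cv2.imwrite("pics/c6.png",cv2.resize(i[120:200,215:295],None,fx=7,fy=7,interpolation=cv2.INTER_CUBIC))
E
```

```text
[ 0.42500608 -0.11562646  1.09790988]
```

View pics/c6.png

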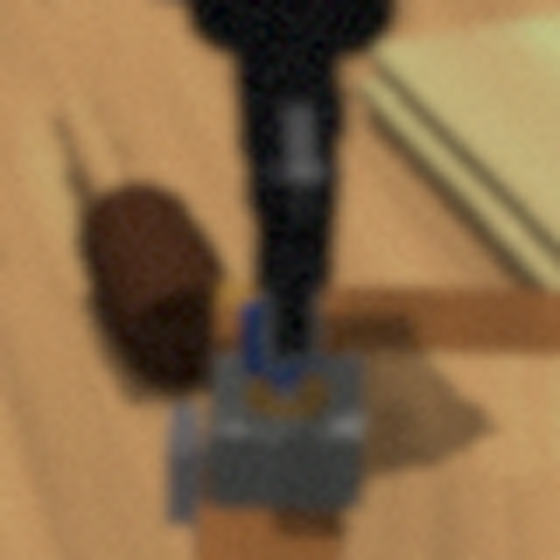

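>>> send_rows(targets="2 0 6 0 130; 2 0 12 0 130; 2 0 12 0 130; 2 0 12 0 180; 2 0 12 0 180; 2 0 12 0 215; 2 0 12 0 215; 2 0 12 0 255; 2 0 12 0 255; 2 0 12 0 255", newtons=25)

```text
time: 6.3
ee_pos: [0.5802, 0.0468, 0.1325]
tcp_rot: [-179.9, 0.0, 167.7]
wrist_force: [-1.1, -5.0, 0.9]
opening: 0.0091
grasp_force: 25.1
```

>>> send_rows(targets="0 -0.5 0 0 255; 0 -1 0 0 255; 0 -1 0 0 255", newtons=60)

```text
time: 6.68
ee_pos: [0.5802, 0.0466, 0.1326]
tcp_rot: [180.0, 0.0, 167.7]
wrist_force: [-1.0, -2.8, 1.5]
opening: 0.009
grasp_force: 62.2
```

>>> send_rows(targets="0 -1 1 0 255; 0 -1 3 0 255; 0 -1 5 0 255; 0 -1 5 0 255")

```text
time: 7.18
ee_pos: [0.5799, 0.0462, 0.1281]
tcp_rot: [179.9, 0.0, 167.7]
wrist_force: [-2.8, 3.1, 7.8]
opening: 0.0091
grasp_force: 63.1
```

>>> send_rows(targets="0 0.5 1 0 255; 0 0.5 2 0 255; 0 0.5 2 0 255")

```text
time: 7.55
ee_pos: [0.5801, 0.0463, 0.1274]
tcp_rot: [179.9, 0.1, 167.7]
wrist_force: [-4.8, 0.0, 14.6]
opening: 0.0086
grasp_force: 64.4
```

>>> send_rows(targets="0 0 1 0 255; 0 0 2 0 255; 0 0 2 0 255")

```text
time: 7.92
ee_pos: [0.5803, 0.0463, 0.1272]
tcp_rot: [179.9, 0.2, 167.7]
wrist_force: [-7.1, -0.1, 25.8]
opening: 0.0088
grasp_force: 65.8
```

>>> send_rows(targets="1 0 0 5 255; 1 0 0 10 255; 1 0 0 15 255; 1 0 0 20 255; 1 0 0 20 255")

```text
time: 8.55
ee_pos: [0.5806, 0.0466, 0.1273]
tcp_rot: [179.8, 0.3, 147.7]
wrist_force: [-2.4, 0.2, 23.4]
opening: 0.0085
grasp_force: 65.4
```

Lateral forces are low; carry on turning (total 80° needed).

>>> send_rows(targets="0 0 0 6 255; 0 0 0 12 255; 0 0 0 18 255; 0 0 0 24 255; 0 0 0 30 255; 0 0 0 30 255")

```text
time: 9.3
ee_pos: [0.5814, 0.0471, 0.1273]
tcp_rot: [179.6, 0.1, 117.7]
wrist_force: [1.5, 1.3, 22.2]
opening: 0.0094
grasp_force: 65.1
```

```bash
python3 -c "
from workcell import bot
o=bot.get_obs();print(o['torque'],o['wrist_force'],o['tcp_rot'],o['q'])"
```

```text
[ 0.59718087 -0.36160686  0.02726027] [ 1.47349868  1.2697673  22.15306183] [1.79557489e+02 1.23064491e-01 1.17660486e+02] [4.59490079e+00 8.19563249e+00 6.48348910e+00 8.78325067e+01
 6.01444859e-02 6.69341786e+01]
```

>>> send_rows(targets="0 0 0 5 255; 0 0 0 10 255; 0 0 0 12 255")

```text
time: 9.68
ee_pos: [0.5817, 0.0471, 0.1274]
tcp_rot: [179.5, 0.0, 105.6]
wrist_force: [2.3, 2.7, 19.8]
opening: 0.0088
grasp_force: 65.0
```

```bash
python3 -c "
from workcell import bot
o=bot.get_obs();print(o['torque'],o['wrist_force'],o['tcp_rot'])"
```

```text
[ 0.57118412 -0.6943691   0.1188965 ] [ 2.33274233  2.7067901  19.79437649] [1.79505011e+02 3.66287354e-02 1.05642706e+02]
```

>>> send_rows(targets="0 0 0 5 255; 0 0 0 10 255; 0 0 0 14 255;0 0 0 14 255")

```text
time: 10.18
ee_pos: [0.5821, 0.047, 0.1274]
tcp_rot: [179.5, -0.1, 91.7]
wrist_force: [4.1, 1.6, 20.0]
opening: 0.0086
grasp_force: 64.9
```

```bash
python3 -c "
from workcell import bot
o=bot.get_obs();print(o['torque'],o['wrist_force'],o['tcp_rot'])"
```

```text
[ 0.64724144 -1.15794434  0.05235248] [ 4.09522633  1.574848   19.98563177] [ 1.79463190e+02 -8.13496799e-02  9.16840341e+01]
```

>>> send_rows(targets="0 0 0 3 255; 0 0 0 6 255; 0 0 0 6 255")

```text
time: 10.55
ee_pos: [0.5823, 0.047, 0.1274]
tcp_rot: [179.5, -0.1, 85.7]
wrist_force: [5.6, 2.7, 19.9]
opening: 0.0089
grasp_force: 64.8
```

```bash
python3 -c "
from workcell import bot
o=bot.get_obs();print(o['torque'],o['wrist_force'],o['tcp_rot'])"
```

```text
[ 0.59406299 -1.39709084  0.1193292 ] [ 5.58006631  2.66737682 19.88470178] [ 1.79454486e+02 -1.30276063e-01  8.57073925e+01]
```

>>> send_rows(targets="0 0 0 2 255; 0 0 0 4 255; 0 0 0 4 255")

```text
time: 10.92
ee_pos: [0.5824, 0.0469, 0.1274]
tcp_rot: [179.4, -0.2, 81.8]
wrist_force: [6.2, 1.2, 19.0]
opening: 0.009
grasp_force: 65.2
```

```bash
python3 -c "
from workcell import bot
o=bot.get_obs();print(o['torque'],o['wrist_force'],o['tcp_rot'])"
```

```text
[ 0.34523049 -1.52421819  0.62322839] [ 6.24981942  1.19731875 19.02654644] [ 1.79449344e+02 -1.51032051e-01  8.17537150e+01]
```

>>> send_rows(targets="0 0 -0.5 -6 255; 0 0 -1.5 -12 255; 0 0 -2.5 -17 255; 0 0 -3.5 -21 255; 0 0 -3.5 -21 255")

```text
time: 11.55
ee_pos: [0.5811, 0.0468, 0.1285]
tcp_rot: [179.7, 0.0, 102.8]
wrist_force: [6.0, 2.0, 6.5]
opening: 0.0088
grasp_force: 62.9
```

>>> send_rows(targets="0 0.5 -1 0 255; 0 0.5 -2 0 255; 0 0.5 -2 0 255")

```text
time: 11.92
ee_pos: [0.5812, 0.0469, 0.1295]
tcp_rot: [179.8, 0.0, 102.7]
wrist_force: [6.9, 1.4, 2.1]
opening: 0.0085
grasp_force: 62.1
```

>>> send_rows(targets="0 1 -1 0 255; 0 1 -2 0 255; 0 1 -2 0 255")

```text
time: 12.3
ee_pos: [0.5812, 0.0468, 0.1304]
tcp_rot: [180.0, -0.0, 102.7]
wrist_force: [5.3, 1.9, -4.5]
opening: 0.0084
grasp_force: 61.2
```

>>> send_rows(targets="0 0 -0.5 -4 255; 0 0 -0.5 -4 255")

```text
time: 12.55
ee_pos: [0.581, 0.0469, 0.1304]
tcp_rot: [180.0, -0.0, 106.8]
wrist_force: [6.8, 0.9, -6.4]
opening: 0.0091
grasp_force: 61.0
```

>>> send_rows(targets="0 0 0 -4 255; 0 0 0 -4 255")

```text
time: 12.8
ee_pos: [0.5809, 0.0468, 0.1305]
tcp_rot: [-180.0, -0.0, 110.8]
wrist_force: [6.2, 1.8, -5.8]
opening: 0.0087
grasp_force: 61.1
```

>>> send_rows(targets="0 0 0 -4 255; 0 0 0 -4 255")

```text
time: 13.05
ee_pos: [0.5808, 0.0467, 0.1304]
tcp_rot: [-180.0, -0.0, 114.8]
wrist_force: [5.6, 0.7, -5.4]
opening: 0.0088
grasp_force: 61.2
```

>>> send_rows(targets="-0.4 0.9 0 -4 255; -0.4 0.9 0 -4 255")

```text
time: 13.3
ee_pos: [0.5812, 0.0468, 0.1306]
tcp_rot: [-179.9, -0.1, 118.7]
wrist_force: [2.6, 1.8, -5.8]
opening: 0.0089
grasp_force: 61.3
```

>>> send_rows(targets="0 0 0 -4 255; 0 0 0 -4 255")

```text
time: 13.55
ee_pos: [0.581, 0.0467, 0.1307]
tcp_rot: [-179.9, -0.0, 122.6]
wrist_force: [0.8, 0.3, -5.1]
opening: 0.0089
grasp_force: 61.1
```

>>> send_rows(targets="0 0 0 -4 255; 0 0 0 -4 255")

```text
time: 13.8
ee_pos: [0.5811, 0.0466, 0.131]
tcp_rot: [-179.9, -0.0, 126.6]
wrist_force: [0.2, 0.5, -6.4]
opening: 0.0086
grasp_force: 61.1
```

>>> send_rows(targets="0 0 0 -4 255; 0 0 0 -4 255")

```text
time: 14.05
ee_pos: [0.5814, 0.0465, 0.1317]
tcp_rot: [-180.0, 0.0, 130.6]
wrist_force: [-0.2, 1.4, -1.4]
opening: 0.0088
grasp_force: 61.7
```

>>> send_rows(targets="0 0 -1 -3 255; 0 0 -2 -3 255; 0 0 -2 -3 255")

```text
time: 14.42
ee_pos: [0.5813, 0.0465, 0.1338]
tcp_rot: [-180.0, 0.0, 133.6]
wrist_force: [-1.3, 0.7, -0.5]
opening: 0.0088
grasp_force: 61.9
```

>>> send_rows(targets="0 0 -1 -1.5 255; 0 0 -3 -1.5 255; 0 0 -5 -1.5 255")

```text
time: 14.8
ee_pos: [0.5813, 0.0468, 0.1386]
tcp_rot: [-180.0, -0.0, 135.2]
wrist_force: [-3.3, 2.0, -2.1]
opening: 0.0092
grasp_force: 61.6
```

>>> send_rows(targets="0 0 -3 0 255; 0 0 -6 0 255; 0 0 -9 0 255; 0 0 -12 0 255")

```text
time: 15.3
ee_pos: [0.582, 0.0464, 0.1512]
tcp_rot: [180.0, 0.1, 135.2]
wrist_force: [-0.1, -0.2, -0.5]
opening: 0.0088
grasp_force: 61.9
```

```bash
python3 -c "
from h import *
print(shift([.582,.0464,.151],135.2,[.582,.0464,.24],135.2),shift([.582,.0464,.151],135.2,[.381,-.323,.24],135.2))"
```

```text
[  0.   0. -89.  -0.] [-117.7 -403.7  -89.    -0. ]
```

>>> send_rows(targets="0 0 -15 0 255; 0 0 -40 0 255; 0 0 -70 0 255; 0 0 -89 0 255; 0 0 -89 0 255")

```text
time: 15.92
ee_pos: [0.5823, 0.0466, 0.2418]
tcp_rot: [179.8, 0.1, 135.2]
wrist_force: [0.4, -0.4, -0.6]
opening: 0.0089
grasp_force: 61.9
```

>>> send_rows(targets="-10 -33 0 0 255; -20 -68 0 0 255; -30 -103 0 0 255; -40 -138 0 0 255; -50 -173 0 0 255; -60 -208 0 0 255; -70 -243 0 0 255; -80 -278 0 0 255; -90 -313 0 0 255; -100 -348 0 0 255; -110 -380 0 0 255; -118 -404 0 0 255; -118 -404 0 0 255; -118 -404 0 0 255; -118 -404 0 0 255")

```text
time: 17.8
ee_pos: [0.381, -0.3226, 0.2394]
tcp_rot: [180.0, -0.0, 135.3]
wrist_force: [-0.1, 1.1, -1.4]
opening: 0.0088
grasp_force: 62.0
```

```bash
python3 - <<'E'
from h import *
from workcell import camera
import cv2
i=camera("side");j=camera("top")
p=[.381,-.323,.28]
cv2.imwrite("pics/c7.png",np.hstack([cv2.resize(i[150:384,130:330],(400,468)),cv2.resize(j[130:330,230:400],(398,468))]))
E
```

```text
(no output)
```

View pics/c7.png

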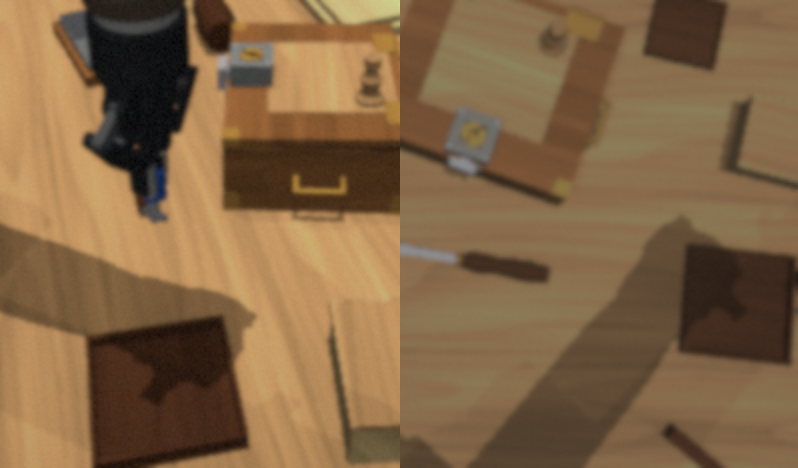

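```bash
python3 - <<'E'
from h import *
from workcell import camera,bot
import cv2
o=bot.get_obs();print(o["ee_pos"],o["q"],o["time"])
print(px("side",[.381,-.323,.28]),px("top",[.381,-.323,.28]))
for z in(.1,.2,.28,.35): print(at("side",(207.5,245),z).round(3))
i=camera("top");a=cv2.imread("pics/top0.png")
d=np.abs(i.astype(int)-a).sum(2)>70
d=cv2.morphologyEx(d.astype(np.uint8),cv2.MORPH_OPEN,np.ones((5,5)))
ys,xs=np.nonzero(d);print(xs.min(),xs.max(),ys.min(),ys.max())
cv2.imwrite("pics/top4.png",i)
for n,im in(("top",i),("side",camera("side"))):
    b=im.astype(int);m=(b[...,0]-b[...,2]>45)&(b[...,0]-b[...,1]>25);k,_,st,c=cv2.connectedComponentsWithStats(m.astype(np.uint8))
    print(n,[(c[q].round(1).tolist(),st[q,4]) for q in range(1,k) if st[q,4]>4])
E
```

```text
[ 0.38100793 -0.32269055  0.2395218 ] [-4.02641380e+01 -6.37117986e-01  9.69322990e+00  1.00324205e+02
  2.40888043e-03  4.45837223e+00] 17.9
[204.69225602 243.97874344] [406.67623916 262.43771803]
[ 0.414 -0.128  0.1  ]
[ 0.398 -0.239  0.2  ]
[ 0.385 -0.327  0.28 ]
[ 0.374 -0.404  0.35 ]
0 511 224 383
top [([50.2, 109.2], np.int32(185)), ([50.5, 125.9], np.int32(179)), ([33.3, 132.8], np.int32(199)), ([67.5, 135.5], np.int32(66))]
side [([241.9, 90.8], np.int32(56)), ([263.8, 92.8], np.int32(71)), ([252.6, 110.6], np.int32(244)), ([261.5, 104.5], np.int32(8)), ([209.7, 241.2], np.int32(33))]
```

>>> send_rows(targets="0 0 40 0 255; 0 0 80 0 255; 0 0 120 0 255; 0 0 160 0 255; 0 0 195 0 255; 0 0 220 0 255; 0 0 230 0 255; 0 0 232 0 255; 0 0 232 0 255; 0 0 232 0 255")

```text
time: 19.25
ee_pos: [0.3812, -0.3237, 0.0085]
tcp_rot: [180.0, 0.1, 135.2]
wrist_force: [-0.0, -0.1, -0.0]
opening: 0.009
grasp_force: 62.0
```

>>> send_rows(targets="0 0 2 0 255; 0 0 2 0 255; 0 0 2 0 235; 0 0 2 0 215; 0 0 2 0 160; 0 0 2 0 120; 0 0 2 0 100; 0 0 2 0 100; 0 0 2 0 100;0 0 2 0 100")

```text
time: 20.5
ee_pos: [0.3806, -0.3233, 0.0055]
tcp_rot: [-180.0, -0.0, 135.2]
wrist_force: [0.1, 0.1, 0.2]
opening: 0.0518
grasp_force: 0.0
```

>>> send_rows(targets="0 0 -10 0 100; 0 0 -25 0 100; 0 0 -50 0 100; 0 0 -90 0 100; 0 0 -140 0 100; 0 0 -190 0 100; 0 0 -240 0 100; -100 0 -240 0 100; -100 0 -240 0 100;-100 0 -240 0 100; -100 0 -240 0 100")

```text
time: 21.88
ee_pos: [0.4513, -0.3934, 0.2462]
tcp_rot: [180.0, 0.0, 135.2]
wrist_force: [-0.1, -0.3, 0.2]
opening: 0.0517
grasp_force: 0.0
```

```bash
python3 - <<'E'
from h import *
from workcell import camera
import cv2
i=camera("side");j=camera("top")
cv2.imwrite("pics/c8.png",np.hstack([cv2.resize(i[290:384,160:260],(400,376),interpolation=cv2.INTER_CUBIC),cv2.resize(i[150:240,225:320],(400,376),interpolation=cv2.INTER_CUBIC)]))
for n,im in(("top",j),("side",i)):
    b=im.astype(int);m=(b[...,0]-b[...,2]>30);k,_,st,c=cv2.connectedComponentsWithStats(m.astype(np.uint8))
    print(n,[(c[q].round(1).tolist(),st[q,4],at(n,c[q],.012).round(3)) for q in range(1,k) if st[q,4]>4 and c[q][1]>180])
E
```

```text
top [([363.6, 272.8], np.int32(34), array([ 0.337, -0.293,  0.012]))]
side [([187.4, 329.3], np.int32(165), array([ 0.337, -0.28 ,  0.012]))]
```

View pics/c8.png

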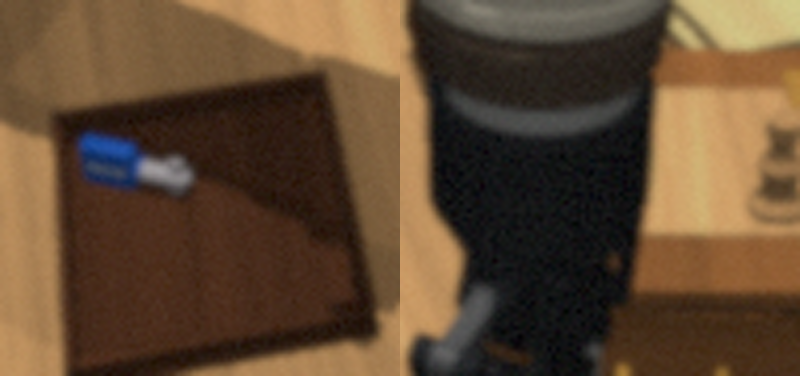

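```bash
python3 -c "
from workcell import ticket
print(ticket.job_done())"
```

```text
the job is handed in; nothing more can be done
None
```

I locked the chest by turning the key to its hard stop, drew it out at about 25° clockwise without forcing it, and left it lying in the dark key tray; the job is handed in, with the bolt judged by feel because I never saw it.

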